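# Bottles into their matching card inserts

## Task

Four different bottles and four card inserts are spread over the packing table. Stand every bottle upright in the insert whose pocket has the outline of its base (slim round bottle in the small round pocket, wide jar in the large round pocket, square bottle in the square pocket, flat bottle in the oblong pocket), sitting flat on the pocket's floor. Set them down rather than dropping them, knock none over, and leave the tape core where it is.

Things in the scene. Friction and masses are not known exactly. Their poses are not given: they have to be found in the camera images.
- slim_center (a point): The slim round bottle: white with a black label and a narrower orange nozzle cap; round base 36 mm across, 96 mm tall; the straight 36 mm body reaches 66 mm up, the cap is above it. About 40 to 85 g. This point is its centre, half-way up (48 mm above its underside); z is its upright axis.
- jar_center (a point): The wide round jar: white with a black label and a flat orange lid as wide as the jar; 58 mm across, 62 mm tall. About 85 to 170 g. This point is its centre, half-way up (31 mm above its underside); z is its upright axis.
- square_center (a point): The square bottle: white with a black label and a narrower round orange nozzle cap; body 44 x 44 mm and 58 mm high, 80 mm tall with the cap. About 70 to 140 g. This point is its centre, half-way up (40 mm above its underside); x and y are square to its flat sides, z is its upright axis.
- flat_center (a point): The flat oblong bottle: white with a black label and a narrower round orange nozzle cap; body 62 mm (along its x) x 32 mm (along its y) and 62 mm high, 84 mm tall with the cap. About 70 to 140 g. This point is its centre, half-way up (42 mm above its underside); z is its upright axis.
- insert_slim: Small round pocket, 52 mm across, cut in the top of a brown card insert, a fixed square block 92 x 92 mm and 12 mm high, does not move; the pocket is 8 mm deep, its floor (white paper) is 4 mm above the table. Origin: centre of the block's underside, on the table, below the pocket's centre; z up, x and y along the block's sides.
- insert_jar: Large round pocket, 74 mm across, cut in the top of a brown card insert, a fixed square block 92 x 92 mm and 12 mm high, does not move; the pocket is 8 mm deep, its floor (white paper) is 4 mm above the table. Origin: centre of the block's underside, on the table, below the pocket's centre; z up, x and y along the block's sides.
- insert_square: Square pocket, 60 x 60 mm, its sides along the block's x and y, cut in the top of a brown card insert, a fixed square block 92 x 92 mm and 12 mm high, does not move; the pocket is 8 mm deep, its floor (white paper) is 4 mm above the table. Origin: centre of the block's underside, on the table, below the pocket's centre; z up, x and y along the block's sides.
- insert_flat: Oblong pocket, 78 mm along the block's x and 48 mm along its y, cut in the top of a brown card insert, a fixed square block 92 x 92 mm and 12 mm high, does not move; the pocket is 8 mm deep, its floor (white paper) is 4 mm above the table. Origin: centre of the block's underside, on the table, below the pocket's centre; z up, x and y along the block's sides.
- tape: Bystander: an empty tape core, a pale ring 92 mm across and 48 mm high with an open middle, standing flat on the table beyond the work. Origin: centre of its underside. Leave it alone.

How it is judged:
By the outcome, as a careful person would: the job done as asked, in the order asked, and still so for the second after the job is handed in, with the robot touching nothing.
It also fails if it takes over 128 s, if anything falls off the work surface, if the arm or the gripper's body presses on something with over 40 N, if the wrist force passes 120 N, or if a joint passes its speed limit or range.

## Robot

A 6-joint arm with a two-finger parallel gripper is mounted at the origin on the work surface. World frame = base frame: x ahead of the robot, y to its left, z up, the work surface at z = 0. Lengths are in m, angles in rad, forces in N, time in s.
With the tool pointing down it reaches from about 0.425 to 0.95 m from the base axis. Payload 3.5 kg.
Tool frame: the origin (TCP) lies midway between the tips of the shut fingers; the grasp point (between the pads) lies 19 mm behind it; z points along the fingers, y is the line along which they close (so a half turn about z gives the same grasp; the last joint's range is limited). The gripper opens to 85 mm and grips with 20 to 120 N. Pads are 22 mm wide; open, the fingers measure 114 mm over their backs; the gripper's body (76 mm by 85 mm) begins 54 mm behind the grasp point. The pads swing forward as they close: fully open they stand 13 mm farther back than shut.
Start: joints at [1.138, 0.286, 1.577, -0, 1.279, -0.15], TCP at [0.188, 0.648, 0.231] pointing down, gripper open.
Joint ranges: [-2.77, 2.77], [-0.9, 2.22], [0.21, 2.48], [-1.53, 4.67], [0.24, 2.81], [-2.84, 2.84]. Speed limits (rad/s): [2.79, 2.79, 3.14, 3.14, 3.14, 3.14].

## Interface

Orientations are given as a unit quaternion [x, y, z, w].
In Python, from plant import ctrl, cams, order gives the robot as it stands.
- The arm moves only by the tool move_arm, never from a script. Its argument "plan" is one flat list of numbers, 7 for each row, row after row: the shift along the world's x, y, z in mm, then the turn, a rotation vector about the world's x, y, z in degrees, then the finger opening in mm, from 0 to 85.4. A call has 1 to 12 rows; each row shifts and turns the commanded pose from where the row before left it; what a row does not reach is not made up. A row lasts 1/10 s, in which the tool goes at most 50 mm and 8.59 degrees, less where a joint would pass 70% of its speed; a pose out of reach is approached as far as the arm can. A call is refused whole if a number of a shift passes 50 or a number of a turn 8.59, either way. A call with a gripper value outside its range is refused whole. The fingers move at their own pace and stop on an object; "newtons" is the grip in N (left out, the last holds). Time passes only in rows, so rows that do not move let the fingers close. It gives the time, the measured TCP pose, the force, the opening and the grip force at its end, in the units of the state.
- ctrl.get_state(): the state, without advancing time (a new reading comes with each control period).
- cams.read_camera(name): name is "scene" or "top" or "wrist"; returns a dict with "color" (420x560x3 uint8, red, green, blue), "fov_y" (degrees; the focal length in pixels is half the picture's height over the tangent of half this angle, whatever the lens; pixels are square), "cx", "cy" (the principal point, pixels), "k1" (the pictures are not rectified: a ray, as slopes to the right and down, at radius r is drawn at 1 + k1 r^2 times it, then the intrinsics apply), "origin" and "orientation" of the camera in the world; the wrist camera has in their place "T_tool_cam" (4x4, takes a point from camera to tool coordinates, whose origin is the TCP and whose axes are the flange's). Camera axes: x right, y up, looking along -z (the intrinsics and any distortion apply to the point x, -y, -z); pixel columns grow to the right and rows downward; lengths in m; the calibration is good to about 2 mm. A picture is of the moment at which its call begins: read the wrist's pose just before it. There is no depth.
- order.sign_off(): hands the job in; it is judged then, once.
The state is a dict: "time": time; "qpos": joint angles; "dq": joint speeds; "joint_efforts": joint torques, N m; "eef_pos": TCP position; "tcp_rot": TCP orientation; "contact_force": force on the tool from outside, world axes, zero at the start; "wrist_torque": the same for the moment, N m; "opening": opening from 0.0 (shut) to 1.0 (fully open); "finger_force": force on a finger pad.
Only numpy, scipy, OpenCV 4.12 (cv2) and the standard library are available. Lean on these libraries where they do the work, as an engineer would, in place of code of your own. Each camera call takes 0.05 s, during which the arm holds its last target. There are 200 camera calls.

## Working session

There is one attempt and no reset: what is moved stays moved. The work goes in short steps, Python scripts to look and compute and a tool call to move; the robot and the scene stay as the last step left them, time stands still between calls to the robot, and variables do not carry over. Pictures are saved under pics/ and viewed, at most 14 in all, crops included, and the job is handed in when it is done.

Besides the shell and the picture viewer there is one more tool, called by a JSON object that holds its "fn" and its "kwargs", one argument or row to a line. move_arm: Moves the arm, as the interface text tells. Its arguments: {"type":"object","properties":{"plan":{"type":"array","items":{"type":"number"}},"newtons":{"type":"number"}},"required":["plan"]}

```bash
mkdir -p pics; ls
python3 - <<'E'
from plant import ctrl,cams,order
import cv2
for n in ("scene","top"):
    c=cams.read_camera(n); cv2.imwrite(f"pics/{n}0.png",c["color"][:,:,::-1]); print({k:v for k,v in c.items() if k!="color"})
s=ctrl.get_state(); print(s)
E
```

```text
pics
{'fov_y': 42.11679650573702, 'cx': 279.8483070769335, 'cy': 201.21574150165083, 'k1': 0.03327178963690285, 'origin': array([ 1.19320405, -0.29949666,  1.11711946]), 'orientation': array([0.24074153, 0.15130033, 0.50862566, 0.81268177])}
{'fov_y': 56.925196067091726, 'cx': 279.3202609444904, 'cy': 209.4866965599343, 'k1': -0.015937278338259198, 'origin': array([0.40103105, 0.01051647, 0.97312262]), 'orientation': array([ 0.05818636, -0.05756356, -0.699406  ,  0.71002255])}
{'time': 0.1, 'qpos': array([ 1.13800517e+00,  2.87088611e-01,  1.57806021e+00,  2.20418365e-05,
        1.27863639e+00, -1.49995269e-01]), 'dq': array([ 1.27278634e-03, -6.50825492e-04, -3.87558623e-03,  1.45094594e-05,
       -1.22406473e-03, -5.09928979e-04]), 'joint_efforts': array([ 8.34490766e-04, -4.07299590e+01, -2.93697846e+01, -1.56272085e-04,
        3.42618194e-03, -2.20972134e-05]), 'eef_pos': array([0.18805599, 0.64763519, 0.2300618 ]), 'tcp_rot': array([ 1.40930312e-01,  9.90018912e-01, -1.04703109e-03, -3.25051503e-04]), 'contact_force': array([ 0.85745212, -0.22445128,  0.429721  ]), 'wrist_torque': array([-0.0126585 ,  0.01458526,  0.0217439 ]), 'finger_force': 0.0, 'opening': 1.0025644577916464}
```

View pics/scene0.png

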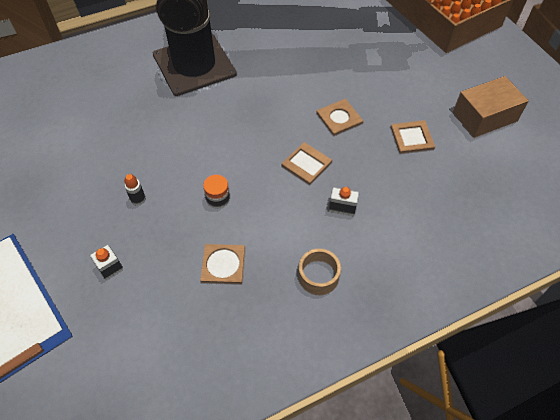

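View pics/top0.png

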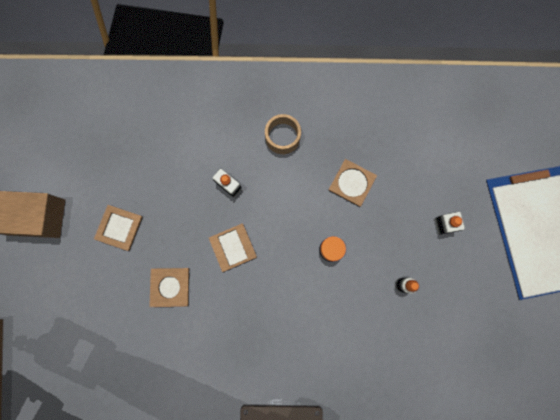

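The scene shows all the items. In the top view, bottle pixels are slim (410,286), jar (333,249), square (452,223) and flat (227,182). Insert pixels are jar (353,183), flat (233,248), square (119,228) and slim (169,288), and the tape is at (283,133).

```bash
cat > h.py <<'E'
import numpy as np, cv2
from scipy.spatial.transform import Rotation as R
from plant import ctrl,cams,order
def look(name):
    s=ctrl.get_state(); c=cams.read_camera(name)
    if name=="wrist":
        T=np.eye(4);T[:3,:3]=R.from_quat(s["tcp_rot"]).as_matrix();T[:3,3]=s["eef_pos"]
        T=T@c["T_tool_cam"]; c["o"],c["M"]=T[:3,3],T[:3,:3]
    else: c["o"],c["M"]=np.array(c["origin"]),R.from_quat(c["orientation"]).as_matrix()
    return c
def cast(c,uv,z):
    "pixels -> world points on plane z"
    f=210/np.tan(np.radians(c["fov_y"]/2)); d=(np.atleast_2d(uv).astype(float)-[c["cx"],c["cy"]])/f
    p=d.copy()
    for _ in range(10): p=d/(1+c["k1"]*(p**2).sum(1,keepdims=True))
    r=np.c_[p[:,0],-p[:,1],-np.ones(len(p))]@c["M"].T
    return (c["o"]+r*((z-c["o"][2])/r[:,2])[:,None])[:,:2]
def masks(img):
    h=cv2.cvtColor(img,cv2.COLOR_RGB2HSV); H,S,V=h[...,0],h[...,1],h[...,2]
    return dict(orange=((H<14)&(S>190)&(V>120)).astype(np.uint8),
      white=((S<60)&(V>165)).astype(np.uint8), brown=((H>5)&(H<25)&(S>70)&(S<190)&(V>60)).astype(np.uint8))
def blobs(m,amin=60,amax=1e5):
    return [k for k in cv2.findContours(m,cv2.RETR_EXTERNAL,cv2.CHAIN_APPROX_NONE)[0] if amin<cv2.contourArea(k)<amax]
def rect(c,k,z):
    "min-area rectangle of a contour on plane z: centre mm, size mm, angle of its long side"
    w=cast(c,k.reshape(-1,2),z)*1000
    (x,y),(a,b),t=cv2.minAreaRect(w.astype(np.float32))
    if b>a: a,b,t=b,a,t+90
    return [round(float(v),1) for v in (x,y,a,b,(t+90)%180-90)]
E
python3 - <<'E'
from h import *
c=look("top"); m=masks(c["color"])
for n,z in (("orange",.08),("white",.004),("white",.058),("brown",.012)):
    print(n,z)
    for k in blobs(m[n],40,8000):
        u=k.reshape(-1,2).mean(0).round(); print(u,rect(c,k,z))
E
```

```text
orange 0.08
white 0.004
[169. 287.] [364.0, 279.7, 48.5, 46.9, 3.2]
[233. 247.] [463.8, 128.1, 77.6, 48.5, 23.9]
[118. 228.] [509.5, 418.5, 59.7, 57.5, -17.1]
[453. 222.] [537.0, -429.4, 45.1, 44.4, 11.1]
[231. 185.] [623.4, 137.4, 32.4, 25.8, -36.5]
[534. 232.] [507.4, -651.0, 280.6, 179.0, 11.2]
[352. 183.] [633.2, -173.0, 72.2, 68.4, -89.1]
[219. 176.] [647.4, 166.7, 32.4, 26.0, -39.0]
white 0.058
[169. 287.] [366.1, 264.7, 45.8, 44.2, 3.2]
[233. 247.] [460.3, 121.5, 73.3, 45.8, 23.9]
[118. 228.] [503.4, 395.7, 56.4, 54.3, -17.1]
[453. 222.] [529.4, -404.9, 42.6, 41.9, 11.1]
[231. 185.] [611.0, 130.3, 30.6, 24.3, -36.5]
[534. 232.] [501.5, -614.1, 264.9, 169.0, 11.2]
[352. 183.] [620.2, -162.7, 68.2, 64.6, -89.1]
[219. 176.] [633.6, 158.0, 30.6, 24.6, -39.0]
brown 0.012
[412. 285.] [376.7, -313.1, 32.1, 26.4, -89.3]
[169. 287.] [364.4, 278.8, 93.1, 91.3, -87.0]
[333. 249.] [464.3, -120.6, 62.0, 61.9, 89.9]
[232. 247.] [463.8, 127.8, 91.7, 91.7, -65.7]
[456. 221.] [537.4, -431.3, 30.9, 25.3, -89.2]
[118. 227.] [508.4, 415.9, 94.7, 91.9, 72.5]
[ 22. 213.] [540.9, 665.5, 127.2, 109.4, 88.0]
[225. 179.] [636.0, 151.6, 27.8, 25.3, 45.9]
[530. 177.] [655.6, -629.6, 100.8, 18.3, -78.3]
[353. 182.] [632.9, -172.1, 93.4, 91.1, -28.0]
[282. 134.] [760.8, 7.3, 106.4, 91.3, 0.9]
[273.  56.] [1056.4, 19.7, 1520.7, 180.5, 89.9]
[100.  21.] [1077.3, 514.5, 146.9, 17.4, 20.0]
```

{"fn": "move_arm", "kwargs": {
  "plan": [31,-36,0,0,0,-8.5,85,31,-36,0,0,0,-8.5,85,31,-36,0,0,0,-8.5,85,31,-36,0,0,0,-8.5,85,31,-36,0,0,0,-8.5,85,31,-36,0,0,0,-8.5,85,31,-36,0,0,0,-8.5,85,31,-36,0,0,0,-8.5,85,31,-36,0,0,0,-8.5,85,31,-36,0,0,0,-8.5,85,31,-36,0,0,0,-8.5,85,31,-36,0,0,0,-8.5,85],
  "newtons": 40
}}

```text
time: 1.35
eef_pos: [0.5611, 0.2145, 0.2311]
tcp_rot: [0.86, 0.511, -0.0, -0.0]
contact_force: [0.3, 0.9, 0.4]
opening: 0.995
finger_force: 0.0
```

```bash
sed -i 's/(H<14)&(S>190)&(V>120)/(H<11)\&(S>200)\&(V>100)/' h.py
python3 - <<'E'
from h import *
c=look("wrist"); print(c["fov_y"],c["T_tool_cam"].round(3)); print(ctrl.get_state()["eef_pos"],c["o"])
cv2.imwrite("pics/w1.png",c["color"][:,:,::-1])
t=look("top"); h=cv2.cvtColor(t["color"],cv2.COLOR_RGB2HSV)
for u,v in ((412,285),(333,249),(456,221),(225,180),(169,270),(250,248)): print(h[v,u])
E
```

```text
64.53242902465156 [[-0.001  0.961  0.278  0.07 ]
 [ 1.     0.     0.    -0.   ]
 [ 0.     0.278 -0.961 -0.143]
 [ 0.     0.     0.     1.   ]]
[0.56548748 0.20895451 0.23110823] [0.59455686 0.27579878 0.37374881]
[ 13 174 236]
[ 15 169 240]
[ 14 180 235]
[ 12 177 232]
[19 62 33]
[ 15 107 171]
```

View pics/w1.png

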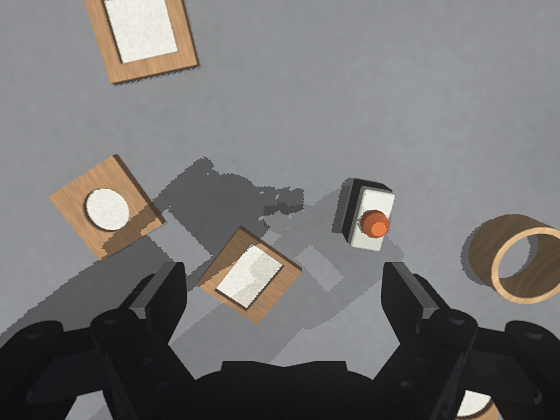

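The wrist view shows the flat bottle top at about (375,218), with the flat insert at (250,275) and the slim insert at (107,208).

```bash
sed -i 's/(H<11)&(S>200)&(V>100)/(H<18)\&(S>150)\&(V>140)/; s/(S>70)&(S<190)/(S>70)\&(S<145)/' h.py
cat >> h.py <<'E'
def report(name):
    c=look(name); m=masks(c["color"]); s=ctrl.get_state(); yt=R.from_quat(s["tcp_rot"]).as_matrix()[:,1]
    print(name,"tcp",(s["eef_pos"]*1000).round(1),"yaw",np.degrees(np.arctan2(yt[1],yt[0])).round(1))
    for n,zs in (("orange",(.062,.08,.09)),("white",(.004,.058,.062))):
        mm=m[n] if n!="white" else cv2.morphologyEx(m[n],cv2.MORPH_CLOSE,np.ones((3,3)))
        for k in blobs(mm,40,20000):
            print(n,k.reshape(-1,2).mean(0).round().tolist(),*[(z,rect(c,k,z)) for z in zs])
E
python3 - <<'E'
from h import *
report("wrist"); report("top")
E
```

```text
wrist tcp [561.6 213.8 230.8] yaw -28.4
orange [372.0, 223.0] (0.062, [623.1, 137.3, 25.3, 24.8, 65.0]) (0.08, [621.5, 145.1, 23.8, 23.3, 65.0]) (0.09, [620.7, 149.5, 23.0, 22.5, 65.0])
white [471.0, 402.0] (0.004, [640.8, -199.1, 42.5, 32.5, 52.7]) (0.058, [634.4, -130.1, 36.3, 27.8, 52.7]) (0.062, [633.9, -125.0, 35.8, 27.4, 52.7])
white [247.0, 276.0] (0.004, [463.2, 125.5, 75.6, 46.8, 24.3]) (0.058, [482.7, 147.1, 64.5, 39.9, 24.3]) (0.062, [484.1, 148.7, 63.7, 39.4, 24.3])
white [362.0, 237.0] (0.004, [614.0, 103.2, 35.6, 31.3, -38.8]) (0.058, [611.5, 128.1, 30.4, 26.7, -38.8]) (0.062, [611.3, 129.9, 30.1, 26.4, -38.8])
white [372.0, 202.0] (0.004, [638.1, 133.2, 36.3, 34.8, -37.4]) (0.058, [632.0, 153.7, 31.0, 29.7, -37.4]) (0.062, [631.6, 155.2, 30.6, 29.3, -37.4])
white [104.0, 208.0] (0.004, [362.8, 278.1, 49.3, 48.4, 52.8]) (0.058, [397.0, 277.4, 42.1, 41.3, 52.8]) (0.062, [399.5, 277.3, 41.6, 40.8, 52.8])
white [136.0, 27.0] (0.004, [508.5, 415.8, 58.7, 57.0, -17.5]) (0.058, [521.4, 394.9, 50.2, 48.6, -17.5]) (0.062, [522.3, 393.4, 49.5, 48.0, -17.5])
top tcp [560.5 215.3 
[... 1262 characters left out ...]
.7, 52.1]) (0.058, [613.4, 132.9, 32.1, 30.8, 52.1]) (0.062, [612.5, 132.3, 32.0, 30.7, 52.1])
white [352.0, 182.0] (0.004, [634.5, -173.0, 72.0, 71.3, 89.4]) (0.058, [621.5, -162.7, 68.0, 67.3, 89.4]) (0.062, [620.5, -162.0, 67.7, 67.0, 89.4])
white [219.0, 175.0] (0.004, [648.6, 168.2, 34.5, 27.9, -35.4]) (0.058, [634.8, 159.4, 32.6, 26.4, -35.4]) (0.062, [633.8, 158.8, 32.4, 26.3, -35.4])
white [296.0, 192.0] (0.004, [618.1, -24.9, 137.7, 130.7, -72.5]) (0.058, [606.0, -23.0, 130.0, 123.4, -72.5]) (0.062, [605.1, -22.8, 129.4, 122.8, -72.5])
white [205.0, 142.0] (0.004, [731.8, 206.8, 70.5, 62.3, -50.9]) (0.058, [713.4, 195.9, 66.6, 58.9, -50.9]) (0.062, [712.0, 195.1, 66.3, 58.6, -50.9])
```

{"fn": "move_arm", "kwargs": {
  "plan": [20,-23,-10,0,0,-3.2,85,20,-23,-30,0,0,-3.2,85,20.5,-23.5,-40,0,0,-3.2,85,0,0,-40,0,0,0,85,0,0,-40,0,0,0,60,0,0,-30,0,0,0,50,0,0,-21,0,0,0,45,0,0,0,0,0,0,40,0,0,0,0,0,0,30,0,0,0,0,0,0,25,0,0,0,0,0,0,20,0,0,0,0,0,0,20]
}}

```text
time: 2.75
eef_pos: [0.6213, 0.1472, 0.0223]
tcp_rot: [0.898, 0.44, 0.001, 0.0]
contact_force: [0.7, 0.0, -0.6]
opening: 0.371
finger_force: 41.3
```

{"fn": "move_arm", "kwargs": {
  "plan": [0,0,20,0,0,0,20,0,0,40,0,0,0,20,0,0,40,0,0,0,20,-20,-2,30,0,0,-4,20,-30,-3,0,0,0,-6,20,-35,-4,0,0,0,-6,20,-35,-4,0,0,0,-6,20,-25,-4,-20,0,0,-4,20,-12.5,-2,-30,0,0,-2,20,0,0,-30,0,0,0,20,0,0,0,0,0,0,20,0,0,0,0,0,0,20]
}}

```text
time: 3.95
eef_pos: [0.4634, 0.128, 0.0716]
tcp_rot: [0.978, 0.21, 0.0, 0.0]
contact_force: [0.8, 0.2, 0.5]
opening: 0.371
finger_force: 41.5
```

Run:
```python
from h import *
c=look("wrist"); cv2.imwrite("pics/w2.png",c["color"][:,:,::-1]); report("wrist"); report("top")
```

```text
wrist tcp [465.  128.1  73. ] yaw -65.8
white [287.0, 261.0] (0.004, [434.1, 114.1, 64.4, 31.3, -66.9]) (0.058, [458.1, 124.9, 48.0, 23.3, -66.9]) (0.062, [459.9, 125.7, 46.7, 22.7, -66.9])
white [26.0, 262.0] (0.004, [363.0, 276.3, 48.0, 40.1, 10.9]) (0.058, [405.2, 245.7, 35.8, 29.8, 10.9]) (0.062, [408.3, 243.4, 34.9, 29.1, 10.9])
white [483.0, 202.0] (0.004, [530.9, 12.9, 11.2, 4.3, 88.7]) (0.058, [530.2, 49.5, 8.3, 3.2, 88.7]) (0.062, [530.1, 52.3, 8.1, 3.1, 88.7])
white [552.0, 208.0] (0.004, [546.8, -31.9, 17.0, 13.1, 12.1]) (0.058, [542.0, 16.2, 12.6, 9.8, 12.1]) (0.062, [541.7, 19.8, 12.3, 9.5, 12.1])
white [285.0, 184.0] (0.004, [486.4, 136.3, 48.0, 27.9, -65.8]) (0.058, [497.0, 141.4, 35.8, 20.7, -65.8]) (0.062, [497.8, 141.8, 34.9, 20.2, -65.8])
white [390.0, 167.0] (0.004, [526.8, 80.1, 22.0, 9.8, -87.1]) (0.058, [527.1, 99.6, 16.4, 7.3, -87.1]) (0.062, [527.2, 101.0, 16.0, 7.1, -87.1])
white [401.0, 147.0] (0.004, [539.3, 79.8, 9.5, 6.5, -4.2]) (0.058, [536.4, 99.4, 7.1, 4.8, -4.2]) (0.062, [536.2, 100.8, 6.9, 4.7, -4.2])
white [494.0, 123.0] (0.004, [571.5, 40.2, 129.9
[... 499 characters left out ...]
]) (0.08, [526.5, -400.1, 23.8, 21.2, -89.2]) (0.09, [525.1, -395.5, 23.6, 20.9, -89.2])
white [118.0, 227.0] (0.004, [509.6, 418.7, 61.4, 57.9, -17.3]) (0.058, [503.5, 396.0, 58.0, 54.7, -17.3]) (0.062, [503.1, 394.3, 57.8, 54.4, -17.3])
white [454.0, 222.0] (0.004, [537.1, -429.7, 46.3, 45.3, -78.9]) (0.058, [529.5, -405.2, 43.7, 42.8, -78.9]) (0.062, [529.0, -403.3, 43.6, 42.6, -78.9])
white [533.0, 232.0] (0.004, [507.1, -650.4, 281.7, 179.9, 11.1]) (0.058, [501.2, -613.5, 266.0, 169.9, 11.1]) (0.062, [500.8, -610.8, 264.8, 169.1, 11.1])
white [352.0, 183.0] (0.004, [633.2, -173.0, 72.2, 68.4, -89.1]) (0.058, [620.2, -162.7, 68.2, 64.6, -89.1]) (0.062, [619.3, -162.0, 67.9, 64.3, -89.1])
```

View pics/w2.png

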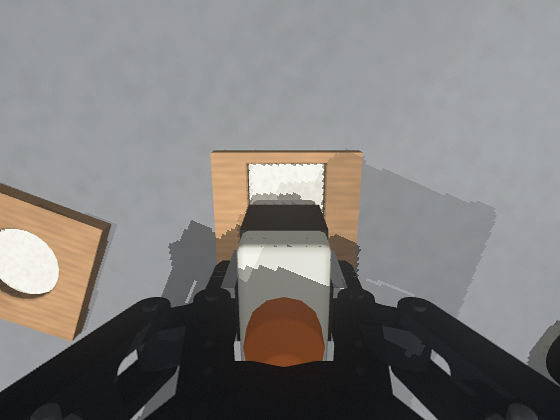

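The held flat bottle is square to its pocket. The bottle's front top edge is at (284,245) and the pocket's far edge is at (287,163).

Run:
```python
from h import *
c=look("wrist"); s=ctrl.get_state(); t=s["eef_pos"][:2]*1000; M=R.from_quat(s["tcp_rot"]).as_matrix()
for n,uv,z in (("edge",(284,245),.113),("pocket mid far",(287,163),.012),("pocket L",(248,164),.012),("pocket R",(326,164),.012),("top L",(238,246),.113),("top R",(330,246),.113)):
    w=cast(c,uv,z)[0]*1000-t; print(n,"along tool x,y",(M[:2,0]@w).round(1),(M[:2,1]@w).round(1))
```

```text
edge along tool x,y 27.3 0.5
pocket mid far along tool x,y 39.9 2.6
pocket L along tool x,y 39.3 -21.4
pocket R along tool x,y 39.3 26.6
top L along tool x,y 26.9 -14.8
top R along tool x,y 26.9 15.8
```

{"fn": "move_arm", "kwargs": {
  "plan": [4.5,1,-10,0,0,0,20,0,0,-15,0,0,0,20,0,0,-10,0,0,0,20,0,0,-5,0,0,0,20,0,0,-2,0,0,0,20,0,0,-2,0,0,0,20,0,0,0,0,0,0,20,0,0,0,0,0,0,20]
}}

```text
time: 4.95
eef_pos: [0.4679, 0.1291, 0.0273]
tcp_rot: [0.978, 0.21, 0.0, 0.0]
contact_force: [-0.5, -0.4, -1.6]
opening: 0.37
finger_force: 41.5
```

{"fn": "move_arm", "kwargs": {
  "plan": [0,0,-1,0,0,0,20,0,0,0,0,0,0,20]
}}

```text
time: 5.15
eef_pos: [0.4676, 0.129, 0.0261]
tcp_rot: [0.978, 0.21, 0.0, 0.0]
contact_force: [0.7, 0.2, -0.2]
opening: 0.37
finger_force: 41.5
```

{"fn": "move_arm", "kwargs": {
  "plan": [0,0,-1,0,0,0,20,0,0,0,0,0,0,20]
}}

```text
time: 5.35
eef_pos: [0.4675, 0.129, 0.0248]
tcp_rot: [0.978, 0.21, -0.0, -0.0]
contact_force: [0.1, -0.6, -1.3]
opening: 0.373
finger_force: 41.5
```

{"fn": "move_arm", "kwargs": {
  "plan": [0,0,-1,0,0,0,20,0,0,0,0,0,0,20]
}}

```text
time: 5.55
eef_pos: [0.4674, 0.129, 0.0237]
tcp_rot: [0.978, 0.21, -0.0, -0.0]
contact_force: [1.5, 0.7, -1.2]
opening: 0.366
finger_force: 41.5
```

{"fn": "move_arm", "kwargs": {
  "plan": [0,0,-1,0,0,0,20,0,0,0,0,0,0,20]
}}

```text
time: 5.75
eef_pos: [0.4676, 0.129, 0.0236]
tcp_rot: [0.978, 0.21, -0.0, -0.0]
contact_force: [-1.6, 0.2, 4.1]
opening: 0.369
finger_force: 42.2
```

{"fn": "move_arm", "kwargs": {
  "plan": [0,0,0,0,0,0,36,0,0,0,0,0,0,50,0,0,0,0,0,0,65,0,0,0,0,0,0,85,0,0,10,0,0,0,85,0,0,30,0,0,0,85,0,0,50,0,0,0,85,0,0,50,0,0,0,85,0,0,50,0,0,0,85,0,0,20,0,0,0,85]
}}

```text
time: 6.75
eef_pos: [0.4699, 0.1293, 0.2401]
tcp_rot: [0.978, 0.21, 0.005, 0.001]
contact_force: [0.5, -0.6, 0.2]
opening: 0.998
finger_force: 0.0
```

Run:
```python
from h import *
c=look("wrist"); cv2.imwrite("pics/w3.png",c["color"][:,:,::-1]); report("wrist")
print(ctrl.get_state()["qpos"].round(2))
```

```text
wrist tcp [469.9 129.2 238.6] yaw -65.8
orange [486.0, 284.0] (0.062, [462.6, -116.0, 56.1, 55.4, -11.7]) (0.08, [466.5, -100.8, 53.0, 52.3, -11.7]) (0.09, [468.7, -92.4, 51.3, 50.6, -11.7])
orange [282.0, 196.0] (0.062, [461.8, 126.2, 25.7, 25.0, 24.1]) (0.08, [465.7, 128.0, 24.3, 23.7, 24.1]) (0.09, [467.9, 128.9, 23.5, 22.9, 24.1])
white [131.0, 207.0] (0.004, [363.5, 278.7, 49.3, 48.5, 16.3]) (0.058, [387.5, 261.6, 42.3, 41.6, 16.3]) (0.062, [389.3, 260.3, 41.8, 41.1, 16.3])
white [282.0, 181.0] (0.004, [461.5, 125.5, 82.0, 48.0, 24.2]) (0.058, [471.6, 130.0, 70.4, 41.2, 24.2]) (0.062, [472.4, 130.3, 69.6, 40.7, 24.2])
white [558.0, 162.0] (0.004, [615.9, -153.4, 37.8, 4.6, 36.6]) (0.058, [604.2, -109.4, 32.5, 3.9, 36.6]) (0.062, [603.3, -106.1, 32.1, 3.9, 36.6])
white [43.0, 31.0] (0.004, [509.5, 418.1, 59.2, 57.0, -17.3]) (0.058, [512.8, 381.2, 50.8, 49.0, -17.3]) (0.062, [513.0, 378.5, 50.2, 48.4, -17.3])
[ 0.06 -0.15  2.02  0.    1.26  1.21]
```

View pics/w3.png

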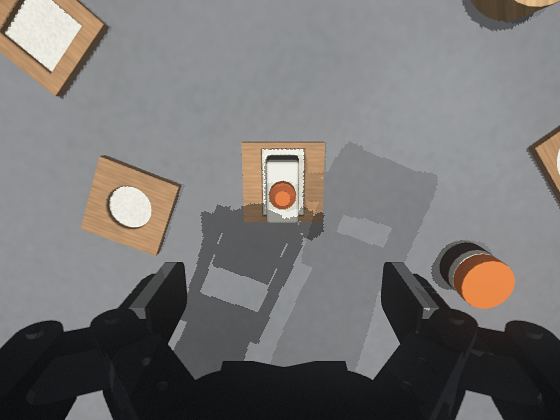

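The flat bottle is seated in its pocket at (282,185). Next is the jar at (486,284), which works out to about (462,-115) mm.

{"fn": "move_arm", "kwargs": {
  "plan": [0,-40,0,0,0,0,85,-2,-44,0,0,0,0,85,-2,-44,0,0,0,0,85,-2,-44,-10,0,0,0,85,-2,-42,-25,0,0,0,85,0,-30,-30,0,0,0,85,0,0,-40,0,0,0,85,0,0,-40,0,0,0,85,0,0,-40,0,0,0,85,0,0,-25,0,0,0,85,0,0,-10,0,0,0,85,0,0,0,0,0,0,80]
}}

```text
time: 8.05
eef_pos: [0.4576, -0.1141, 0.0108]
tcp_rot: [0.978, 0.21, -0.002, -0.002]
contact_force: [0.5, -0.4, 0.4]
opening: 0.938
finger_force: 0.0
```

{"fn": "move_arm", "kwargs": {
  "plan": [0,0,0,0,0,0,70,0,0,0,0,0,0,64,0,0,0,0,0,0,58,0,0,0,0,0,0,50,0,0,0,0,0,0,45,0,0,0,0,0,0,45]
}}

```text
time: 8.65
eef_pos: [0.4613, -0.1159, 0.015]
tcp_rot: [0.978, 0.21, 0.002, 0.001]
contact_force: [-0.7, -1.4, 6.6]
opening: 0.67
finger_force: 43.1
```

{"fn": "move_arm", "kwargs": {
  "plan": [0,0,20,0,0,0,45,0,0,40,0,0,0,45,20,-7,40,0,0,0,45,40,-13,0,0,0,0,45,40,-13,0,0,0,0,45,40,-13,0,0,0,0,45,25,-9,-20,0,0,0,45,7,-3,-20,0,0,0,45,0,0,-10,0,0,0,45,0,0,0,0,0,0,45,0,0,0,0,0,0,45]
}}

```text
time: 9.75
eef_pos: [0.6307, -0.1725, 0.0629]
tcp_rot: [0.978, 0.21, -0.0, -0.0]
contact_force: [-0.2, -0.4, -0.7]
opening: 0.667
finger_force: 43.4
```

Run:
```python
from h import *
c=look("wrist"); cv2.imwrite("pics/w4.png",c["color"][:,:,::-1]); report("wrist")
```

```text
wrist tcp [ 631.7 -173.    64.3] yaw -65.8
orange [286.0, 271.0] (0.062, [629.5, -176.5, 75.5, 25.3, -70.1]) (0.08, [637.7, -172.5, 66.1, 22.1, -70.1]) (0.09, [642.2, -170.3, 60.9, 20.4, -70.1])
white [91.0, 258.0] (0.004, [559.0, -65.7, 21.4, 10.4, 77.2]) (0.058, [595.3, -86.7, 15.7, 7.6, 77.2]) (0.062, [598.0, -88.3, 15.2, 7.4, 77.2])
white [177.0, 190.0] (0.004, [625.4, -103.4, 8.2, 5.1, 40.8]) (0.058, [644.0, -114.3, 6.0, 3.8, 40.8]) (0.062, [645.4, -115.1, 5.9, 3.7, 40.8])
white [294.0, 197.0] (0.004, [650.9, -172.0, 73.5, 38.3, -80.9]) (0.058, [662.7, -164.7, 53.9, 28.1, -80.9]) (0.062, [663.6, -164.1, 52.4, 27.3, -80.9])
```

View pics/w4.png

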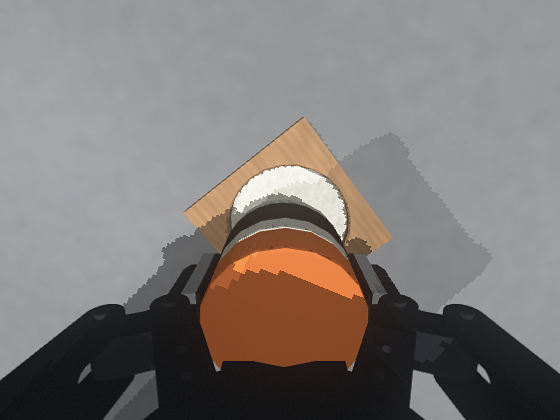

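The jar is held over its pocket. The lid's front edge is at (285,248), and the pocket's far rim is at (290,165) with sides at (231,215) and (349,215).

```bash
cat >> h.py <<'E'
def rel(c,pts):
    s=ctrl.get_state(); t=s["eef_pos"][:2]*1000; M=R.from_quat(s["tcp_rot"]).as_matrix()
    print("tool x,y in world",M[:2,0].round(3),M[:2,1].round(3))
    for n,uv,z in pts:
        w=cast(c,uv,z)[0]*1000-t; print(n,(M[:2,0]@w).round(1),(M[:2,1]@w).round(1))
E
python3 - <<'E'
from h import *
c=look("wrist")
rel(c,[("lid front",(285,248),.111),("rim far",(290,165),.012),("rim L",(231,215),.012),("rim R",(349,215),.012)])
E
```

```text
tool x,y in world [0.912 0.41 ] [ 0.41  -0.912]
lid front 28.9 0.6
rim far 39.6 4.0
rim L 8.8 -32.0
rim R 8.7 40.4
```

{"fn": "move_arm", "kwargs": {
  "plan": [2.5,-1,-10,0,0,0,45,0,0,-15,0,0,0,45,0,0,-10,0,0,0,45,0,0,-5,0,0,0,45,0,0,-2,0,0,0,45,0,0,-1,0,0,0,45,0,0,0,0,0,0,45]
}}

```text
time: 10.6
eef_pos: [0.6343, -0.1741, 0.0201]
tcp_rot: [0.978, 0.21, 0.0, 0.0]
contact_force: [0.0, -0.4, -1.0]
opening: 0.67
finger_force: 43.5
```

{"fn": "move_arm", "kwargs": {
  "plan": [0,0,-1,0,0,0,45,0,0,0,0,0,0,45]
}}

```text
time: 10.8
eef_pos: [0.6343, -0.1741, 0.0192]
tcp_rot: [0.978, 0.21, 0.0, 0.0]
contact_force: [0.1, -0.9, -1.9]
opening: 0.669
finger_force: 43.5
```

{"fn": "move_arm", "kwargs": {
  "plan": [0,0,-1,0,0,0,45,0,0,0,0,0,0,45]
}}

```text
time: 11.0
eef_pos: [0.6343, -0.1741, 0.0191]
tcp_rot: [0.978, 0.21, 0.0, 0.0]
contact_force: [-2.8, 0.8, 4.5]
opening: 0.672
finger_force: 43.8
```

{"fn": "move_arm", "kwargs": {
  "plan": [0,0,0,0,0,0,62,0,0,0,0,0,0,70,0,0,0,0,0,0,80,0,0,0,0,0,0,85,0,0,0,0,0,0,85,0,0,15,0,0,0,85,0,0,30,0,0,0,85,0,0,40,0,0,0,85,0,0,45,0,0,0,85,0,0,45,0,0,0,85,0,0,35,0,0,0,85,0,0,0,0,0,0,85]
}}

```text
time: 12.2
eef_pos: [0.6373, -0.1753, 0.2379]
tcp_rot: [0.978, 0.21, 0.006, 0.005]
contact_force: [-0.6, -0.8, 0.8]
opening: 0.994
finger_force: 0.0
```

Run:
```python
from h import *
c=look("wrist"); cv2.imwrite("pics/w5.png",c["color"][:,:,::-1]); report("wrist")
```

```text
wrist tcp [ 634.6 -174.2  230.4] yaw -65.8
orange [281.0, 189.0] (0.062, [634.3, -174.5, 56.5, 56.4, 24.0]) (0.08, [638.0, -172.8, 53.3, 53.2, 24.0]) (0.09, [640.1, -171.9, 51.5, 51.4, 24.0])
white [491.0, 412.0] (0.004, [454.0, -585.7, 35.7, 30.8, 23.4]) (0.058, [489.4, -522.0, 30.5, 26.3, 23.4]) (0.062, [492.1, -517.3, 30.2, 26.0, 23.4])
white [548.0, 317.0] (0.004, [611.0, -570.0, 64.0, 39.8, 82.9]) (0.058, [623.7, -508.6, 54.8, 34.1, 82.9]) (0.062, [624.7, -504.0, 54.1, 33.7, 82.9])
white [2.0, 223.0] (0.004, [452.7, 102.2, 39.3, 8.1, 11.1]) (0.058, [488.3, 66.3, 33.6, 7.0, 11.1]) (0.062, [491.0, 63.6, 33.2, 6.9, 11.1])
white [282.0, 164.0] (0.004, [646.3, -169.7, 73.0, 46.5, -67.9]) (0.058, [653.8, -166.2, 62.4, 39.8, -67.9]) (0.062, [654.4, -166.0, 61.6, 39.3, -67.9])
```

View pics/w5.png

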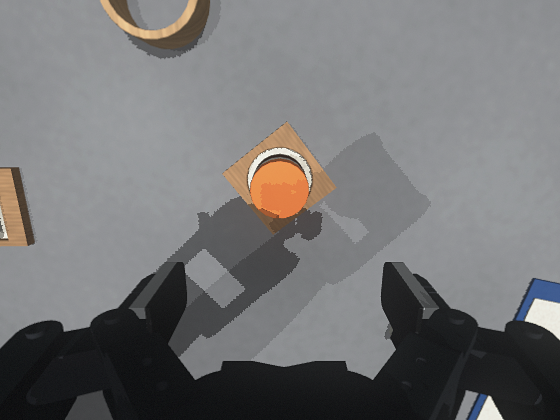

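The jar sits in its pocket at (281,180). Next I go above the square bottle.

{"fn": "move_arm", "kwargs": {
  "plan": [-17.5,-38,0,0,0,-2.2,85,-17.5,-38,0,0,0,-2.2,85,-17.5,-38,0,0,0,-2.2,85,-17.5,-38,0,0,0,-2.2,85,-17.5,-38,0,0,0,-2.2,85,-17.5,-38,0,0,0,-2.2,85,0,0,0,0,0,0,85,0,0,0,0,0,0,85]
}}

```text
time: 13.1
eef_pos: [0.5278, -0.4021, 0.2256]
tcp_rot: [0.995, 0.095, -0.001, -0.002]
contact_force: [-0.5, 0.7, 0.7]
opening: 0.999
finger_force: 0.0
```

Run:
```python
from h import *
c=look("wrist"); cv2.imwrite("pics/w6.png",c["color"][:,:,::-1]); report("wrist")
```

```text
wrist tcp [ 528.9 -400.7  226.4] yaw -79.0
orange [290.0, 190.0] (0.062, [528.4, -407.4, 26.5, 26.2, -79.0]) (0.08, [532.4, -406.3, 25.0, 24.6, -79.0]) (0.09, [534.7, -405.7, 24.1, 23.8, -79.0])
orange [37.0, 20.0] (0.062, [625.9, -173.6, 57.3, 37.5, -79.3]) (0.08, [624.2, -186.3, 53.9, 35.3, -79.3]) (0.09, [623.3, -193.3, 52.0, 34.1, -79.3])
white [291.0, 185.0] (0.004, [519.0, -410.4, 49.7, 48.1, -79.0]) (0.058, [530.6, -407.2, 42.3, 41.0, -79.0]) (0.062, [531.5, -406.9, 41.8, 40.5, -79.0])
white [106.0, 25.0] (0.004, [642.5, -199.1, 51.4, 16.8, 22.5]) (0.058, [635.9, -227.2, 43.8, 14.3, 22.5]) (0.062, [635.4, -229.2, 43.2, 14.1, 22.5])
```

View pics/w6.png

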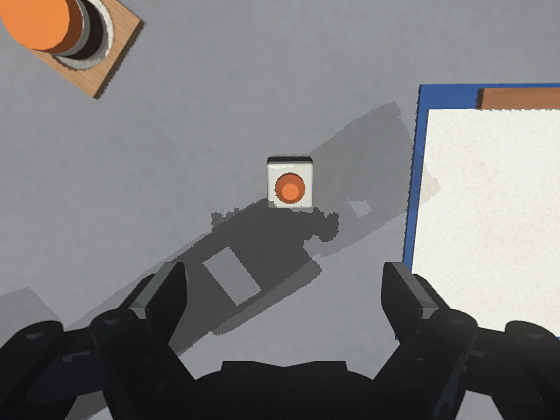

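The square bottle is at (290,185), aligned with the tool and about 5 mm off in y.

{"fn": "move_arm", "kwargs": {
  "plan": [1.5,-5,-30,0,0,0,85,0,0,-40,0,0,0,85,0,0,-45,0,0,0,85,0,0,-40,0,0,0,80,0,0,-30,0,0,0,70,0,0,-16,0,0,0,60,0,0,-5,0,0,0,54,0,0,0,0,0,0,48,0,0,0,0,0,0,44,0,0,0,0,0,0,35,0,0,0,0,0,0,32,0,0,0,0,0,0,32]
}}

```text
time: 14.4
eef_pos: [0.5317, -0.408, 0.0242]
tcp_rot: [0.995, 0.096, 0.001, 0.001]
contact_force: [0.9, 0.4, 5.3]
opening: 0.511
finger_force: 42.7
```

{"fn": "move_arm", "kwargs": {
  "plan": [0,0,20,0,0,0,32,0,0,40,0,0,0,32,0,10,45,0,0,0,32,0,25,25,0,0,0,32,0,40,0,0,0,4,32,0,40,0,0,0,4,32,0,40,0,0,0,4,32,0,40,0,0,0,4,32,0,40,0,0,0,4,32,0,40,0,0,0,4,32,0,40,0,0,0,4,32,0,40,0,0,0,4,32]
}}

```text
time: 15.6
eef_pos: [0.5299, -0.0505, 0.1517]
tcp_rot: [0.93, 0.368, -0.0, -0.0]
contact_force: [0.4, 1.1, -0.6]
opening: 0.506
finger_force: 42.0
```

{"fn": "move_arm", "kwargs": {
  "plan": [-2,40,0,0,0,4,32,-2,40,0,0,0,4,32,-2,40,0,0,0,4,32,-3,40,0,0,0,4,32,-3,40,0,0,0,4,32,-3,40,0,0,0,4,32,-3,40,0,0,0,4,32,-2,40,0,0,0,2,32,-2,39,0,0,0,0,32,0,25,0,0,0,0,32,0,10,-20,0,0,0,32,0,0,-30,0,0,0,32]
}}

```text
time: 16.8
eef_pos: [0.5098, 0.3444, 0.1037]
tcp_rot: [0.803, 0.596, 0.003, 0.001]
contact_force: [-0.0, -0.4, -0.9]
opening: 0.51
finger_force: 42.0
```

{"fn": "move_arm", "kwargs": {
  "plan": [0,0,-20,0,0,0,32,0,0,-10,0,0,0,32,0,0,0,0,0,0,32,0,0,0,0,0,0,32]
}}

```text
time: 17.2
eef_pos: [0.5091, 0.3421, 0.0727]
tcp_rot: [0.804, 0.595, 0.001, 0.0]
contact_force: [0.5, -0.2, -0.7]
opening: 0.505
finger_force: 42.0
```

Run:
```python
from h import *
c=look("wrist"); cv2.imwrite("pics/w7.png",c["color"][:,:,::-1]); report("wrist")
```

```text
wrist tcp [509.7 342.4  73.6] yaw -17.0
white [557.0, 327.0] (0.004, [678.6, 203.0, 38.6, 5.9, 83.9]) (0.058, [640.7, 255.4, 28.7, 4.4, 83.9]) (0.062, [637.9, 259.3, 28.0, 4.3, 83.9])
white [470.0, 275.0] (0.004, [623.8, 264.5, 18.9, 6.4, -9.1]) (0.058, [599.8, 301.3, 14.1, 4.8, -9.1]) (0.062, [598.0, 304.0, 13.8, 4.7, -9.1])
white [452.0, 263.0] (0.004, [611.9, 277.1, 9.7, 9.0, 27.5]) (0.058, [590.9, 310.7, 7.3, 6.7, 27.5]) (0.062, [589.4, 313.2, 7.1, 6.6, 27.5])
white [325.0, 264.0] (0.004, [526.1, 302.5, 26.8, 13.8, -17.1]) (0.058, [527.0, 329.6, 20.0, 10.3, -17.1]) (0.062, [527.0, 331.6, 19.5, 10.0, -17.1])
white [537.0, 278.0] (0.004, [670.7, 246.7, 42.6, 26.6, 86.0]) (0.058, [634.8, 288.0, 31.7, 19.8, 86.0]) (0.062, [632.1, 291.0, 30.9, 19.3, 86.0])
white [419.0, 256.0] (0.004, [590.9, 289.9, 19.2, 8.1, -62.8]) (0.058, [575.3, 320.2, 14.3, 6.0, -62.8]) (0.062, [574.2, 322.4, 13.9, 5.9, -62.8])
white [502.0, 257.0] (0.004, [646.9, 271.0, 24.4, 14.7, 9.1]) (0.058, [617.0, 306.1, 18.2, 11.0, 9.1]) (0.062, [614.8, 308.7, 17.8, 10.7, 9.1])
white [546.0, 238.0] (0.004, [673.9, 276.7,
[... 2711 characters left out ...]
25.0, 408.4, 11.0, 6.4, -25.6]) (0.058, [600.7, 408.5, 8.2, 4.8, -25.6]) (0.062, [598.9, 408.5, 8.0, 4.6, -25.6])
white [247.0, 107.0] (0.004, [509.1, 415.8, 60.1, 60.0, -17.1]) (0.058, [514.3, 414.1, 44.8, 44.7, -17.1]) (0.062, [514.7, 414.0, 43.7, 43.6, -17.1])
white [143.0, 117.0] (0.004, [448.4, 431.4, 86.7, 43.5, 42.4]) (0.058, [469.0, 425.7, 64.6, 32.4, 42.4]) (0.062, [470.6, 425.2, 63.0, 31.6, 42.4])
white [367.0, 31.0] (0.004, [589.4, 437.1, 9.1, 7.3, -17.0]) (0.058, [574.2, 429.9, 6.7, 5.5, -17.0]) (0.062, [573.0, 429.4, 6.6, 5.3, -17.0])
white [320.0, 28.0] (0.004, [561.6, 448.8, 35.2, 10.7, -37.2]) (0.058, [553.5, 438.7, 26.3, 7.9, -37.2]) (0.062, [552.8, 437.9, 25.6, 7.7, -37.2])
```

View pics/w7.png

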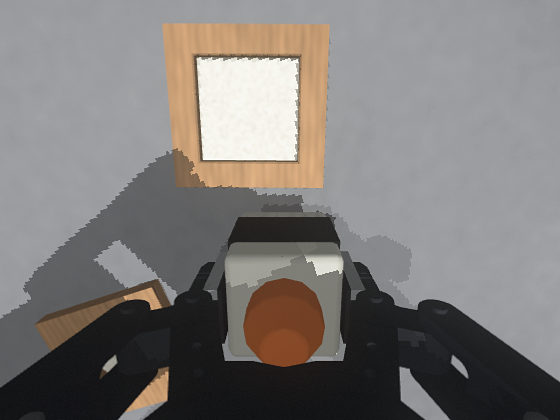

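I stopped 75 mm short. The square pocket is at (247,107), about (509,417) mm, and the bottle is square to it. I close the gap.

{"fn": "move_arm", "kwargs": {
  "plan": [0,20,0,0,0,0,32,0,30,0,0,0,0,32,0,18,0,0,0,0,32,0,6.5,0,0,0,0,32,0,0,0,0,0,0,32,0,0,0,0,0,0,32]
}}

```text
time: 17.9
eef_pos: [0.5083, 0.4162, 0.0717]
tcp_rot: [0.804, 0.595, -0.0, 0.0]
contact_force: [-0.6, 0.3, -0.2]
opening: 0.512
finger_force: 42.0
```

Run:
```python
from h import *
c=look("wrist"); cv2.imwrite("pics/w8.png",c["color"][:,:,::-1]); print(ctrl.get_state()["eef_pos"])
rel(c,[("front mid",(284,242),.1076),("L",(226,244),.1076),("R",(342,244),.1076)])
```

```text
[0.50839971 0.41586028 0.07163705]
tool x,y in world [0.293 0.956] [ 0.956 -0.293]
front mid 26.9 -0.2
L 26.2 -20.2
R 26.2 19.8
```

View pics/w8.png

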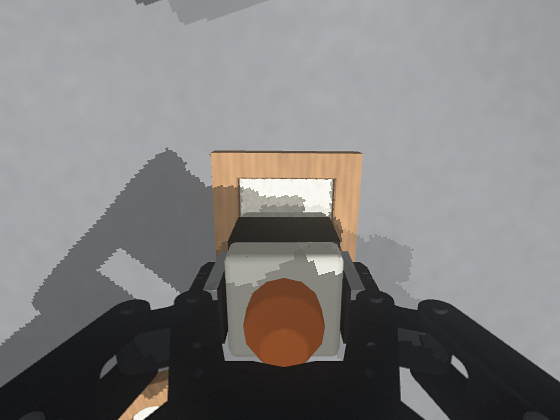

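Run:
```python
from h import *
c=look("wrist")
rel(c,[("rim L",(238,178),.012),("rim R",(336,178),.012),("capL",(245,320),.12),("capR",(325,320),.12),("front",(284,242),.1)])
```

```text
tool x,y in world [0.293 0.956] [ 0.956 -0.293]
rim L 30.4 -28.5
rim R 30.4 32.0
capL 4.4 -12.9
capR 4.4 13.3
front 23.7 -0.1
```

{"fn": "move_arm", "kwargs": {
  "plan": [1,-2,-10,0,0,0,32,0,0,-12,0,0,0,32,0,0,-8,0,0,0,32,0,0,-4,0,0,0,32,0,0,-2,0,0,0,32,0,0,0,0,0,0,32,0,0,0,0,0,0,32]
}}

```text
time: 18.7
eef_pos: [0.5098, 0.4148, 0.0363]
tcp_rot: [0.804, 0.595, 0.0, 0.0]
contact_force: [0.6, -0.2, -0.9]
opening: 0.51
finger_force: 42.0
```

{"fn": "move_arm", "kwargs": {
  "plan": [0,0,-2,0,0,0,32,0,0,-1,0,0,0,32,0,0,0,0,0,0,32]
}}

```text
time: 19.0
eef_pos: [0.5094, 0.4145, 0.0328]
tcp_rot: [0.804, 0.595, -0.0, -0.0]
contact_force: [-0.2, -0.5, -1.2]
opening: 0.508
finger_force: 42.0
```

{"fn": "move_arm", "kwargs": {
  "plan": [0,0,-1,0,0,0,32,0,0,-1,0,0,0,32,0,0,0,0,0,0,32]
}}

```text
time: 19.3
eef_pos: [0.5094, 0.4144, 0.0307]
tcp_rot: [0.804, 0.595, -0.0, -0.0]
contact_force: [-0.4, 1.1, -0.5]
opening: 0.51
finger_force: 42.0
```

{"fn": "move_arm", "kwargs": {
  "plan": [0,0,-1,0,0,0,32,0,0,-1,0,0,0,32,0,0,0,0,0,0,32]
}}

```text
time: 19.6
eef_pos: [0.5094, 0.4144, 0.0286]
tcp_rot: [0.804, 0.595, -0.0, -0.0]
contact_force: [-0.1, 0.3, -0.2]
opening: 0.518
finger_force: 42.0
```

{"fn": "move_arm", "kwargs": {
  "plan": [0,0,-1,0,0,0,32,0,0,0,0,0,0,32]
}}

```text
time: 19.8
eef_pos: [0.5097, 0.4146, 0.0282]
tcp_rot: [0.804, 0.595, 0.0, 0.0]
contact_force: [-0.4, -1.1, 0.5]
opening: 0.511
finger_force: 42.2
```

{"fn": "move_arm", "kwargs": {
  "plan": [0,0,-1,0,0,0,32,0,0,0,0,0,0,32]
}}

```text
time: 20.0
eef_pos: [0.5097, 0.4146, 0.0282]
tcp_rot: [0.804, 0.595, -0.0, 0.0]
contact_force: [-2.4, -2.0, 5.8]
opening: 0.51
finger_force: 42.8
```

{"fn": "move_arm", "kwargs": {
  "plan": [0,0,0,0,0,0,46,0,0,0,0,0,0,55,0,0,0,0,0,0,70,0,0,0,0,0,0,85,0,0,0,0,0,0,85,0,0,15,0,0,0,85,0,0,30,0,0,0,85,0,0,40,0,0,0,85,0,0,45,0,0,0,85,0,0,45,0,0,0,85,0,0,30,0,0,0,85,0,0,0,0,0,0,85]
}}

```text
time: 21.2
eef_pos: [0.5123, 0.4162, 0.2409]
tcp_rot: [0.804, 0.595, 0.007, 0.001]
contact_force: [0.6, -0.0, 0.1]
opening: 0.996
finger_force: 0.0
```

Run:
```python
from h import *
c=look("wrist"); cv2.imwrite("pics/w9.png",c["color"][:,:,::-1]); report("wrist")
```

```text
wrist tcp [509.8 414.7 233.7] yaw -17.0
orange [282.0, 190.0] (0.062, [508.1, 413.3, 24.4, 23.6, 39.2]) (0.08, [509.3, 417.2, 23.0, 22.3, 39.2]) (0.09, [510.0, 419.3, 22.2, 21.6, 39.2])
white [205.0, 311.0] (0.004, [363.5, 275.9, 49.2, 45.6, -17.2]) (0.058, [387.5, 305.5, 42.1, 39.0, -17.2]) (0.062, [389.2, 307.7, 41.6, 38.5, -17.2])
white [284.0, 169.0] (0.004, [509.2, 415.6, 59.0, 58.0, -17.1]) (0.058, [512.2, 425.1, 50.6, 49.6, -17.1]) (0.062, [512.5, 425.8, 49.9, 49.0, -17.1])
```

View pics/w9.png

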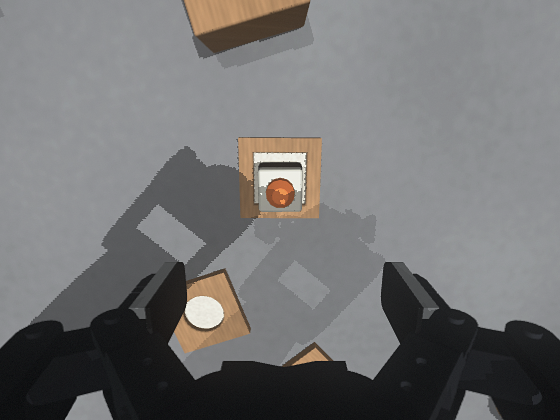

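The square bottle is seated at (282,185). I move on to the slim bottle.

{"fn": "move_arm", "kwargs": {
  "plan": [0,-40,0,0,0,0,85,0,-40,0,0,0,0,85,0,-40,0,0,0,0,85,0,-40,0,0,0,0,85,0,-40,0,0,0,0,85,0,-40,0,0,0,0,85,0,-40,0,0,0,0,85,0,-40,0,0,0,0,85,0,-40,0,0,0,0,85,0,-40,0,0,0,0,85,0,-40,0,0,0,0,85,0,-40,0,0,0,0,85]
}}

```text
time: 22.5
eef_pos: [0.508, -0.0667, 0.2296]
tcp_rot: [0.804, 0.595, -0.001, -0.002]
contact_force: [0.2, -0.0, 0.3]
opening: 0.994
finger_force: 0.0
```

{"fn": "move_arm", "kwargs": {
  "plan": [-21,-38,0,0,0,0,85,-21,-38,0,0,0,0,85,-21,-38,0,0,0,0,85,-21,-38,0,0,0,0,85,-21,-38,0,0,0,0,85,-21,-34,0,0,0,0,85,0,0,0,0,0,0,85,0,0,0,0,0,0,85,0,0,0,0,0,0,85]
}}

```text
time: 23.4
eef_pos: [0.3835, -0.2883, 0.2306]
tcp_rot: [0.804, 0.595, 0.0, -0.001]
contact_force: [0.4, 0.0, 0.1]
opening: 0.998
finger_force: 0.0
```

Run:
```python
from h import *
c=look("wrist"); cv2.imwrite("pics/w10.png",c["color"][:,:,::-1]); report("wrist")
```

```text
wrist tcp [ 383.9 -288.2  231.2] yaw -16.9
orange [287.0, 190.0] (0.062, [385.5, -291.0, 10.8, 7.5, -57.5]) (0.08, [386.6, -287.0, 10.1, 7.1, -57.5]) (0.09, [387.2, -284.8, 9.8, 6.8, -57.5])
orange [537.0, 2.0] (0.062, [630.1, -199.1, 30.0, 4.4, -16.7]) (0.08, [617.1, -200.4, 28.2, 4.2, -16.7]) (0.09, [609.8, -201.1, 27.3, 4.0, -16.7])
white [477.0, 408.0] (0.004, [553.8, -678.2, 67.0, 51.0, -17.1]) (0.058, [531.9, -611.5, 57.2, 43.6, -17.1]) (0.062, [530.3, -606.6, 56.4, 43.0, -17.1])
white [508.0, 320.0] (0.004, [601.9, -555.7, 59.0, 23.7, 11.4]) (0.058, [573.0, -506.9, 50.4, 20.3, 11.4]) (0.062, [570.9, -503.3, 49.7, 20.0, 11.4])
white [283.0, 182.0] (0.004, [380.4, -293.7, 34.4, 10.7, -25.5]) (0.058, [383.9, -283.1, 29.3, 9.1, -25.5]) (0.062, [384.2, -282.3, 29.0, 9.0, -25.5])
white [501.0, 26.0] (0.004, [635.2, -206.5, 39.7, 8.9, -2.2]) (0.058, [601.5, -208.7, 33.9, 7.6, -2.2]) (0.062, [599.0, -208.8, 33.5, 7.5, -2.2])
```

View pics/w10.png

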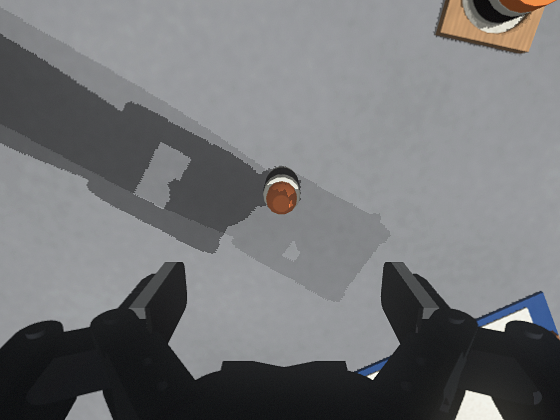

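The slim bottle's cap is at (282,198), and the white shoulder spans columns 263–300 around row 188.

Run:
```python
from h import *
c=look("wrist")
for uv,z in (((282,198),.082),((283,204),.096),((282,193),.066)): print(cast(c,uv,z)*1000)
rel(c,[("L",(264,193),.066),("R",(300,193),.066)])
```

```text
[[ 380.63193253 -292.82795664]]
[[ 381.02105083 -294.79440512]]
[[ 380.77702807 -292.04089828]]
tool x,y in world [0.29  0.957] [ 0.957 -0.29 ]
L -4.5 -19.2
R -4.5 15.1
```

{"fn": "move_arm", "kwargs": {
  "plan": [-3.5,-4,-30,0,0,0,85,0,0,-40,0,0,0,85,0,0,-45,0,0,0,85,0,0,-40,0,0,0,80,0,0,-30,0,0,0,70,0,0,-13,0,0,0,60,0,0,-4,0,0,0,50,0,0,0,0,0,0,44,0,0,0,0,0,0,38,0,0,0,0,0,0,30,0,0,0,0,0,0,25,0,0,0,0,0,0,25]
}}

```text
time: 24.75
eef_pos: [0.3811, -0.2946, 0.0318]
tcp_rot: [0.804, 0.595, 0.0, 0.002]
contact_force: [-0.7, 1.6, 5.8]
opening: 0.406
finger_force: 39.9
```

{"fn": "move_arm", "kwargs": {
  "plan": [0,0,20,0,0,0,25,0,0,40,0,0,0,25,0,0,45,0,0,0,25,0,0,25,0,0,0,25,24,40,0,0,0,0,25,24,40,0,0,0,0,25,24,40,0,0,0,0,25,24,40,0,0,0,0,25,24,40,0,0,0,0,25,0,45,0,0,0,0,25,0,45,0,0,0,0,25,0,45,0,0,0,0,25]
}}

```text
time: 25.95
eef_pos: [0.4998, 0.0433, 0.16]
tcp_rot: [0.804, 0.595, 0.0, 0.0]
contact_force: [1.8, 0.2, -1.5]
opening: 0.415
finger_force: 40.1
```

{"fn": "move_arm", "kwargs": {
  "plan": [-24,40,0,0,0,0,25,-24,40,0,0,0,0,25,-24,40,0,0,0,0,25,-24,40,0,0,0,0,25,-24,40,0,0,0,0,25,-11,25,0,0,0,0,25,-6,13.5,0,0,0,0,25,0,0,-20,0,0,0,25,0,0,-30,0,0,0,25,0,0,-20,0,0,0,25,0,0,0,0,0,0,25,0,0,0,0,0,0,25]
}}

```text
time: 27.15
eef_pos: [0.3631, 0.28, 0.0902]
tcp_rot: [0.804, 0.595, -0.0, -0.0]
contact_force: [-0.1, 0.0, -0.9]
opening: 0.411
finger_force: 40.2
```

Run:
```python
from h import *
c=look("wrist"); cv2.imwrite("pics/w11.png",c["color"][:,:,::-1]); s=ctrl.get_state(); print(s["eef_pos"],s["qpos"].round(2))
```

```text
[0.36383385 0.28030613 0.0910495 ] [ 0.43 -0.03  2.2  -0.    0.96  0.73]
```

View pics/w11.png

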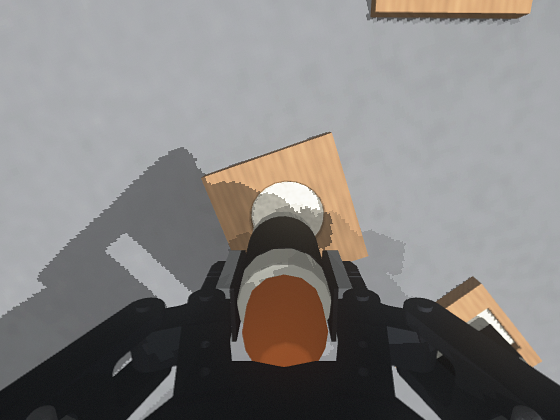

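The slim bottle is held over its pocket. The pocket's far rim is at (287,180) with sides at (250,212) and (325,212), and the bottle's shoulder front is at (285,249).

Run:
```python
from h import *
c=look("wrist")
rel(c,[("far",(287,180),.012),("L",(250,212),.012),("R",(325,212),.012),("shoulder",(285,249),.125),("shL",(240,285),.125),("shR",(331,285),.125)])
```

```text
tool x,y in world [0.293 0.956] [ 0.956 -0.293]
far 25.0 2.0
L 2.4 -23.7
R 2.3 28.5
shoulder 22.9 0.0
shL 8.7 -16.4
shR 8.7 16.8
```

{"fn": "move_arm", "kwargs": {
  "plan": [0,-3,-10,0,0,0,25,0,0,-16,0,0,0,25,0,0,-14,0,0,0,25,0,0,-7,0,0,0,25,0,0,-3,0,0,0,25,0,0,-1,0,0,0,25,0,0,0,0,0,0,25]
}}

```text
time: 27.95
eef_pos: [0.3635, 0.2772, 0.0394]
tcp_rot: [0.804, 0.595, 0.001, 0.0]
contact_force: [-0.6, 0.5, -0.4]
opening: 0.41
finger_force: 40.2
```

{"fn": "move_arm", "kwargs": {
  "plan": [0,0,-1,0,0,0,25,0,0,-1,0,0,0,25,0,0,0,0,0,0,25]
}}

```text
time: 28.25
eef_pos: [0.3631, 0.2771, 0.037]
tcp_rot: [0.804, 0.595, 0.0, 0.0]
contact_force: [-0.1, 1.2, -0.8]
opening: 0.411
finger_force: 40.2
```

{"fn": "move_arm", "kwargs": {
  "plan": [0,0,-1,0,0,0,25,0,0,0,0,0,0,25]
}}

```text
time: 28.45
eef_pos: [0.3631, 0.2771, 0.0359]
tcp_rot: [0.804, 0.595, 0.0, 0.0]
contact_force: [0.3, 0.4, -1.5]
opening: 0.411
finger_force: 40.2
```

{"fn": "move_arm", "kwargs": {
  "plan": [0,0,-1,0,0,0,25,0,0,0,0,0,0,25]
}}

```text
time: 28.65
eef_pos: [0.3632, 0.2773, 0.0358]
tcp_rot: [0.804, 0.595, -0.0, -0.0]
contact_force: [-3.0, -0.9, 5.8]
opening: 0.41
finger_force: 40.9
```

Contact. I release and lift, then check everything from the fixed cameras.

{"fn": "move_arm", "kwargs": {
  "plan": [0,0,0,0,0,0,38,0,0,0,0,0,0,46,0,0,0,0,0,0,60,0,0,0,0,0,0,80,0,0,0,0,0,0,85,0,0,15,0,0,0,85,0,0,30,0,0,0,85,0,0,40,0,0,0,85,0,0,45,0,0,0,85,0,0,40,0,0,0,85,0,0,20,0,0,0,85,0,0,0,0,0,0,85]
}}

```text
time: 29.85
eef_pos: [0.365, 0.278, 0.229]
tcp_rot: [0.804, 0.595, 0.004, 0.001]
contact_force: [-0.1, 0.9, 0.2]
opening: 0.995
finger_force: 0.0
```

Run:
```python
from h import *
a=look("wrist")["color"]; b=look("scene")["color"]
v=np.hstack([cv2.resize(a,(400,300)),cv2.resize(b[60:330,130:490],(400,300))])
cv2.imwrite("pics/f.png",v[:,:,::-1])
```

```text
(no output)
```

View pics/f.png

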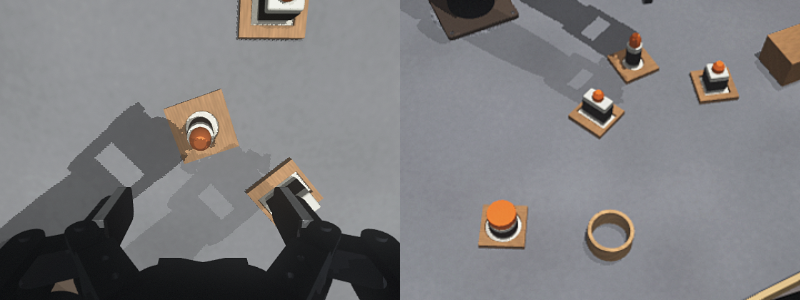

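The wrist and scene views show all four bottles upright in their pockets, with the tape core undisturbed.

```bash
python3 -c "
from plant import order
print(order.sign_off())"
```

```text
the job is handed in; nothing more can be done
None
```

All four bottles are standing upright in their matching inserts, the tape core was left where it was, and the job was handed in at about 30 s on the robot's clock; no verdict came back.

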